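# Refill a returned gift box at the counter

## Robot

A 7-joint arm with a two-finger parallel gripper is mounted at the origin on a cart in front of the work surface, level with it; the furniture and walls round the work are solid. World frame = base frame: x ahead of the robot, y to its left, z up, the work surface at z = 0. Lengths are in m, angles in rad, forces in N, time in s.
With the tool pointing down it reaches from about 0.4 to 0.85 m from the base axis. Payload 4.5 kg.
Tool frame: the origin (TCP) lies at the very end of the fingers, on their centre line; the grasp point (between the pads) lies 19 mm behind it; x points along the fingers, z is the direction in which the jaws open and shut, and the axes are right-handed (so a half turn about x gives the same grasp; the last joint's range is limited). The gripper opens to 85 mm and grips with 20 to 120 N. Pads are 22 mm wide; open, the fingers measure 114 mm over their backs; the gripper's body (76 mm by 85 mm) begins 54 mm behind the grasp point. The pads swing forward as they close: fully open they stand 13 mm farther back than shut.
Start: joints at [-1.09, 0.689, -0.195, 1.565, 0.157, 0.902, -0.215], TCP at [0.27, 0.564, 0.231] pointing down, gripper open.
Joint ranges: [-3.01, 3.01], [-0.46, 2.08], [-1.47, 1.51], [0.13, 2.56], [-1, 4.14], [0.04, 2.09], [-2.66, 2.66]. Speed limits (rad/s): [2.57, 2.57, 3.14, 3.14, 3.14, 3.14, 3.14].

## Interface

Orientations are given as a unit quaternion [x, y, z, w].
In Python, from station import env, command_gripper, ik, status, imaging, order gives the robot as it stands. The module is installed in compiled form; this text tells all that it offers. Calls block until the motion is done:
- env.move_ptp(position, orientation): joint-space move of the TCP to a pose.
- env.move_linear(position, rotation=None, speed=0.15, until_force=None): straight line of the TCP; rotation=None keeps the orientation; speed is the mean speed in m/s. With until_force (N) it stops when the force on the tool has changed by that much, and returns True; else False.
- env.goto_joints(angles): joint-space move.
- command_gripper(opening, force=None): finger opening in m; force is the grip in N (None keeps the last); returns when the fingers have stopped.
- env.pause(seconds).
- ik(position, orientation): joint angles nearest the present ones, or None.
- status.get_obs(): the state.
- imaging.read_camera(name): name is "side" or "top" or "wrist"; returns a dict with "color" (400x640x3 uint8, red, green, blue), "fx", "fy", "cx", "cy" (pixels), "extrinsics" (4x4, takes a point from camera to world coordinates). Camera axes: x right, y down, z forward; pixel columns grow to the right and rows downward; lengths in m; the calibration is good to about 2 mm. A picture is of the moment at which its call begins. There is no depth.
A pose or a line that the arm cannot do raises env.IKError and nothing moves.
- order.job_done(): hands the job in, once; it reports no verdict.
The state is a dict: "time": time; "joints": joint angles; "qvel": joint speeds; "joint_torque": joint torques, N m; "tcp_pos": TCP position; "ee_rot": TCP orientation; "ft_force": force on the tool from outside, world axes, zero at the start; "torque": the same for the moment, N m; "finger_gap": finger opening in m.
Only numpy, scipy, OpenCV 4.12 (cv2) and the standard library are available. Lean on these libraries where they do the work, as an engineer would, in place of code of your own. Each camera call takes 0.05 s, during which the arm holds its last target.

## Task

A customer has brought back her deposit box for a refill: swing its lid right back so that it stays open by itself, lift out the empty glass jar and stand it upright on the dark wooden tray. Then stand the jam jar, the small honey jar and the square biscuit tin upright in the box, each fully down in the well that matches its shape and size, and leave the lid open for the customer to check. Knock nothing over, and leave the card reader, the order pad and the bell where they are.

Things in the scene. Friction and masses are not known exactly. Their poses are not given: they have to be found in the camera images.
- lid (a joint): Lid angle (rad) of the oak refill box (130 x 282 mm, rim 48 mm high, fixed): 0 shut, 1.57 upright, 2.0 at its stop, leaning back. The lid, 58 mm high with a clear pane on top, is hinged along the box's back rim; 0.3 kg. It swings freely: let go short of about 1.2 rad it falls shut; let go at 1.3 rad or more it falls back to its stop and stays open.
- lid_hinge (a point): Middle of the hinge line, on the outer edge of the box's back rim, 48 mm above the counter. Its y axis runs along the hinge; shut, its x axis points from front to back of the box; it turns with the lid, whose frame reaches 130 mm from it.
- lid_knob (a point): Grip point of the brass knob on the middle of the lid's front face. The knob sticks out 40 mm, its axis along x (level when shut); its thick part, 25 mm in diameter, is 19 to 40 mm off the face, this point on the axis 28 mm off it. Shut, it is 158 mm in front of the hinge line and 20 mm above it (68 mm above the counter). It turns with the lid.
- well_large: Cream block in the box, 116 x 88 x 34 mm, with the larger round well: 72 mm wide, 28 mm deep, dark felt floor, mouth bevelled by 4 mm. Origin: centre of the underside, on the well's axis, z up, x and y along the box's sides. Well floor 6 mm above the origin. The blocks' origins are 6 mm above the counter, 65 mm from the hinge line, 90 mm apart, in any order.
- well_small: The same kind of block with the smaller round well, 56 mm wide; other sizes and origin as well_large.
- well_square: The same kind of block with the square well, 64 x 64 mm, its sides along the block's x and y; other sizes and origin as well_large.
- empty_jar: Empty clear glass jar with a steel cap, 60 mm in diameter, 85 mm high, straight-sided from 5 to 60 mm above its foot; cap 57 mm wide from 72 mm up. Origin: centre of the underside, z up. At the start it stands in the large well under the shut lid; it must come out before the jam jar can go in.
- jam_jar: Full jar of red jam with a gold cap, 62 mm in diameter, 85 mm high. Origin: centre of the underside, z up. Belongs in the larger round well.
- honey_jar: Small amber honey jar with a black cap and a plain paper band, 46 mm in diameter, 70 mm high; straight-sided from 4 to 46 mm above its foot, cap 43 mm wide from 57 mm up. Origin: centre of the underside, z up. Belongs in the smaller round well.
- biscuit_tin: Square blue biscuit tin with plain white labels, 54 x 54 mm (lid, from 61 mm up; 52 mm below), 78 mm high. Origin: centre of the underside, z up, x and y square to its sides. Belongs in the square well; it goes in only squared up with it.
- returns_tray: Dark wooden tray for returned empties, 150 mm (x) x 225 mm (y), rim 18 mm high, inner floor about 9 mm above the counter; fixed. Origin: centre of the underside, z up.
- card_reader: White square card reader, 68 x 68 x 14 mm, lying in front of the box; bystander, leave it. Origin: centre of the underside.
- order_pad: Black order pad, 120 x 90 x 16 mm, lying in front of the box; bystander, leave it. Origin: centre of the underside.
- service_bell: Counter bell, 83 mm wide, 62 mm high, silver dome on a black foot; bystander, leave it. Origin: centre of the underside.
Things that resemble listed ones, but are neither listed nor needed, are in the scene too. Leave any green look-alike of the honey_jar alone.

How it is judged:
On the way, in this order (a step that is already met when the one before it is completed fails the run):
1. the lid stands open past upright (value of joint lid above 1.65 rad), for 0.2 s.
2. the empty jar stands upright on the wooden tray (x of empty_jar in the frame of returns_tray between -0.04 and 0.04 m and y of empty_jar in the frame of returns_tray between -0.075 and 0.075 m and z of empty_jar in the frame of returns_tray between 0 and 0.018 m and angle between empty_jar's own z axis and vertical below 0.12 rad), for 0.2 s.
At the end, for the whole second after the job is handed in: Lid open beyond 1.65 rad; empty jar upright on the tray floor, within 40 mm (x) and 75 mm (y) of its centre; jam jar, honey jar and tin upright (0.12 rad) in the larger round, smaller round and square well, within 12 mm of its axis and 6 mm of its floor; all released and at rest (all of step 2 and value of joint lid above 1.65 rad and horizontal distance between jam_jar and well_large below 0.012 m and z of jam_jar in the frame of well_large between 0 and 0.012 m and angle between each of jam_jar, honey_jar, biscuit_tin's own z axis and vertical below 0.12 rad and horizontal distance between honey_jar and well_small below 0.012 m and z of honey_jar in the frame of well_small between 0 and 0.012 m and horizontal distance between biscuit_tin and well_square below 0.012 m and z of biscuit_tin in the frame of well_square between 0 and 0.012 m and linear speed of each of jam_jar, honey_jar, biscuit_tin, empty_jar below 0.02 m/s); the robot touches nothing.
It fails at once if a jar or the tin is knocked over (angle between any of jam_jar, honey_jar, biscuit_tin, empty_jar's own z axis and vertical above 0.8 rad).
It fails at once if the card reader, the order pad or the bell is pushed away (30 mm) (distance of any of card_reader, order_pad, service_bell from where it was at the start of the episode above 0.03 m).
It also fails if it takes over 120 s, if anything falls off the work surface, if the arm or the gripper's body presses on something with over 40 N, if the wrist force passes 120 N, or if a joint passes its speed limit or range.

## Working session

There is one attempt and no reset: what is moved stays moved. The work goes in short steps, each a Python script; the robot and the scene stay as the last script left them, time stands still between calls to the robot, and variables do not carry over. Pictures are saved under pics/ and viewed, and the job is handed in when it is done.

```bash
ls; mkdir -p pics
python3 - <<'E'
from station import env, command_gripper, ik, status, imaging, order
import cv2,numpy as np
o=status.get_obs(); print(o['time'],o['tcp_pos'],o['ee_rot'],o['finger_gap'])
for n in ['side','top','wrist']:
    c=imaging.read_camera(n); cv2.imwrite(f'pics/{n}0.png',c['color'][:,:,::-1]); print(n,c['fx'],c['fy'],c['cx'],c['cy']);print(np.round(c['extrinsics'],4))
E
```

```text
pics
0.0 [0.2698026  0.5630024  0.23046183] [-0.37722073  0.59889208  0.37640704  0.59778804] 0.08548831093268355
side 429.72564351754403 429.72564351754403 319.2039299961799 198.63371759353277
[[ 0.8514 -0.4032  0.3354  0.0661]
 [-0.5245 -0.6518  0.5478 -0.705 ]
 [-0.0023 -0.6423 -0.7664  1.0682]
 [ 0.      0.      0.      1.    ]]
top 470.5187273709299 470.5187273709299 317.2247347410409 199.0144303888641
[[ 0.0205 -0.9985  0.05    0.4395]
 [-0.9998 -0.0204  0.0026 -0.0077]
 [-0.0015 -0.05   -0.9987  1.3373]
 [ 0.      0.      0.      1.    ]]
wrist 331.76490967923473 331.76490967923473 321.95387120324574 193.50028387865305
[[ 0.4325  0.8528  0.2927  0.194 ]
 [ 0.9016 -0.4087 -0.1416  0.5982]
 [-0.0011  0.3252 -0.9457  0.3734]
 [ 0.      0.      0.      1.    ]]
```

View pics/top0.png

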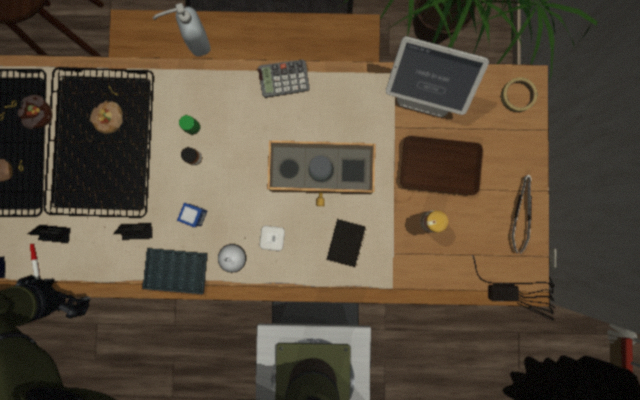

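View pics/side0.png

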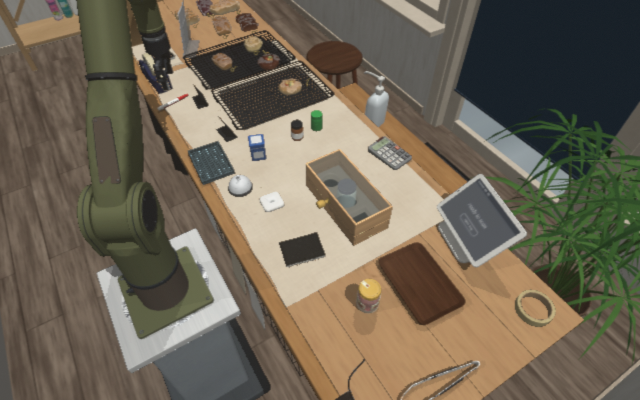

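View pics/wrist0.png

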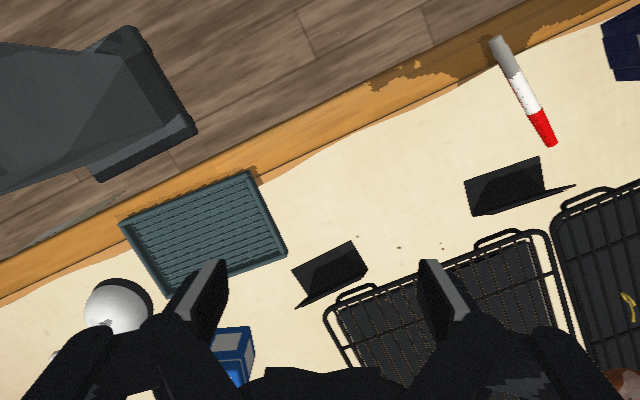

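```bash
cat > h.py <<'E'
from station import env, command_gripper, ik, status, imaging, order
import cv2,numpy as np
from scipy.spatial.transform import Rotation as R
def ray(c,u,v,z):
    E=c['extrinsics']; d=E[:3,:3]@np.array([(u-c['cx'])/c['fx'],(v-c['cy'])/c['fy'],1]); o=E[:3,3]
    return o+d*(z-o[2])/d[2]
def proj(c,p):
    E=c['extrinsics']; q=E[:3,:3].T@(np.array(p)-E[:3,3]); return np.array([c['fx']*q[0]/q[2]+c['cx'],c['fy']*q[1]/q[2]+c['cy']])
def crop(c,x0,y0,x1,y1,k,name):
    im=c['color'][y0:y1,x0:x1,::-1]; cv2.imwrite('pics/'+name,cv2.resize(im,None,fx=k,fy=k,interpolation=cv2.INTER_CUBIC))
E
python3 - <<'E'
from h import *
c=imaging.read_camera('top')
crop(c,255,130,385,215,6,'top_box.png')
crop(c,165,105,265,205+75,4,'top_left.png')
crop(c,390,120,500,250,5,'top_right.png')
c=imaging.read_camera('side')
crop(c,225,100,385,250,5,'side_a.png')
crop(c,340,230,470,330,6,'side_b.png')
E
```

```text
(no output)
```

View pics/top_box.png

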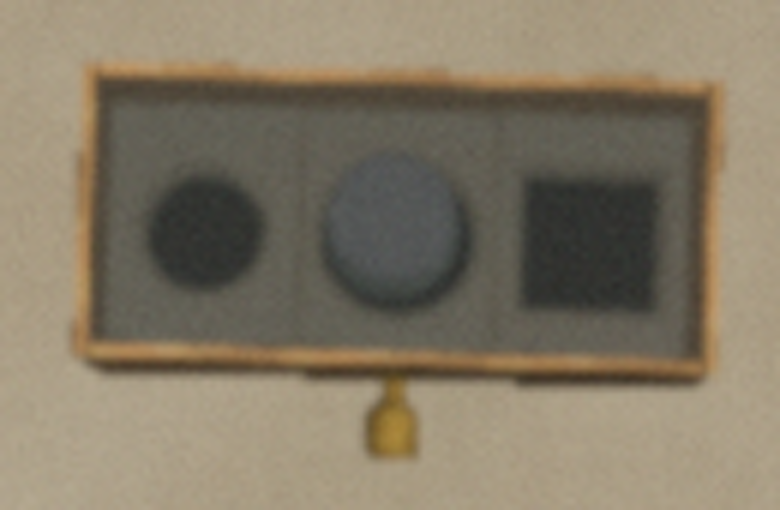

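View pics/top_left.png

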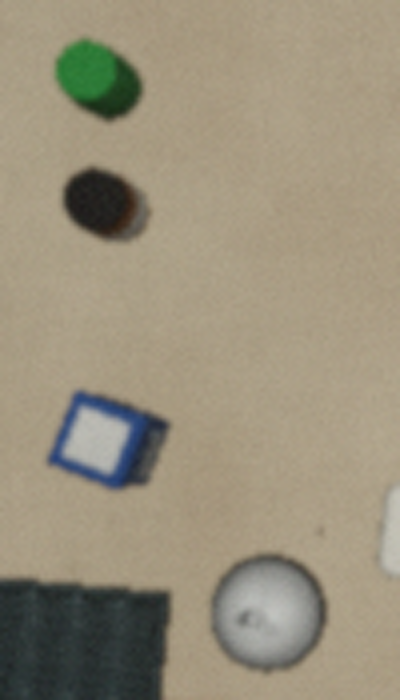

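View pics/top_right.png

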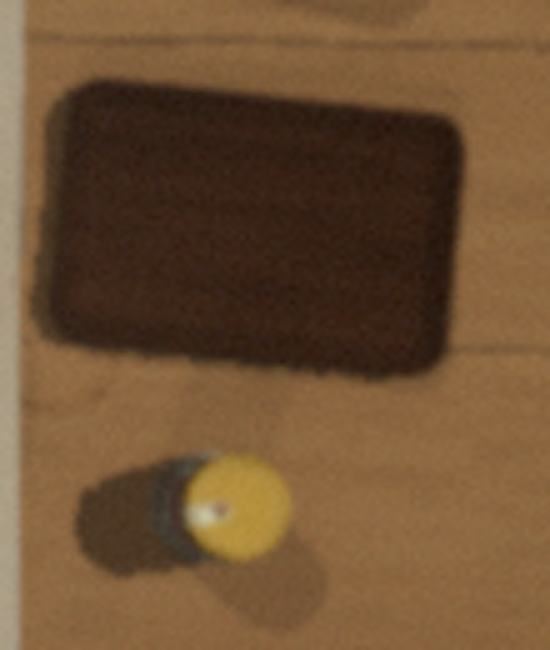

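View pics/side_a.png

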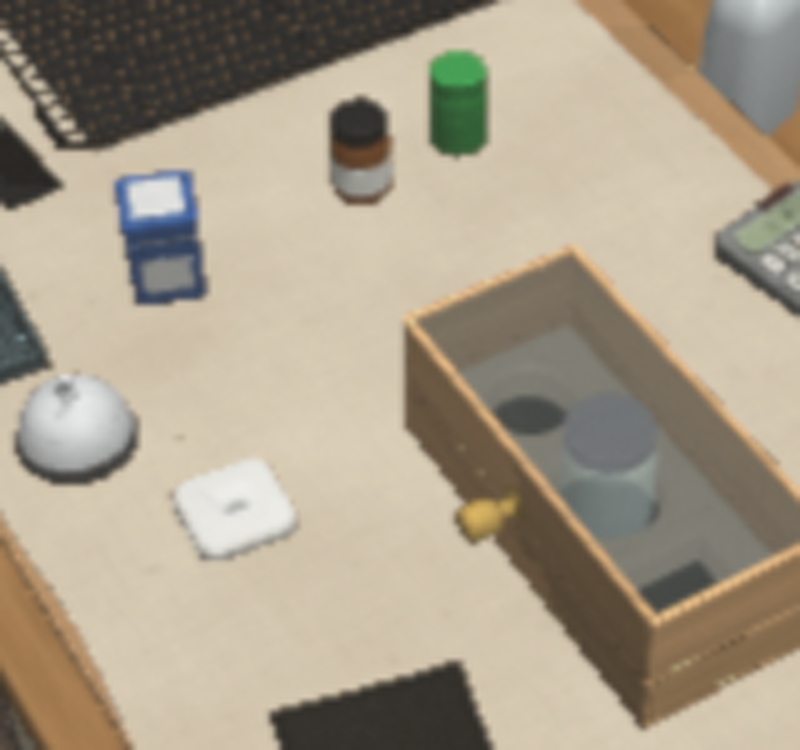

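View pics/side_b.png

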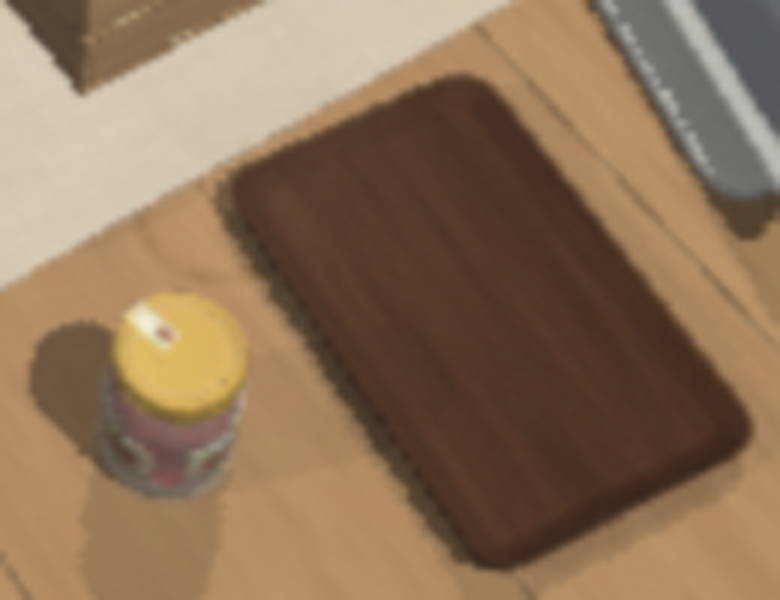

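Run:
```python
from h import *
np.set_printoptions(precision=4,suppress=True)
t=imaging.read_camera('top'); s=imaging.read_camera('side')
f=lambda x,y,k,ox,oy:(x/k+ox,y/k+oy)
T={'lidTL':(*f(90,65,6,255,130),.106),'lidTR':(*f(720,85,6,255,130),.106),'lidBL':(*f(80,352,6,255,130),.106),'lidBR':(*f(708,370,6,255,130),.106),
'jarcap':(*f(397,228,6,255,130),.097),'small':(*f(206,232,6,255,130),.04),'sq':(*f(590,245,6,255,130),.03),'knob':(*f(392,420,6,255,130),.068),
'honey':(*f(96,198,4,165,105),.07),'tin':(*f(97.5,440,4,165,105),.078),'tinA':(*f(82,392,4,165,105),.078),'tinB':(*f(145,413,4,165,105),.078),'tinC':(*f(117,488,4,165,105),.078),'tinD':(*f(50,465,4,165,105),.078),
'bell':(*f(268,612,4,165,105),.03),'jam':(*f(240,507,5,390,120),.085),
'trayTL':(*f(72,85,5,390,120),.018),'trayTR':(*f(462,115,5,390,120),.018),'trayBR':(*f(445,375,5,390,120),.018),'trayBL':(*f(52,345,5,390,120),.018)}
for k,v in T.items(): print(k,ray(t,*v))
print('side')
S={'lidBackL':(*f(572,250,5,225,100),.106),'lidFrontL':(*f(408,318,5,225,100),.106),'lidFrontR':(*f(652,622,5,225,100),.106),'jarcap':(*f(611,432,5,225,100),.097),'knob':(*f(485,519,5,225,100),.068),'honey':(*f(359,120,5,225,100),.07),'tin':(*f(157,199,5,225,100),.078),'jam':(*f(180,350,6,340,230),.085)}
for k,v in S.items(): print(k,ray(s,*v))
```

```text
lidTL [0.6522 0.1231 0.106 ]
lidTR [ 0.6489 -0.1538  0.106 ]
lidBL [0.5257 0.1242 0.106 ]
lidBR [ 0.5234 -0.1504  0.106 ]
jarcap [ 0.584  -0.0133  0.097 ]
small [0.587  0.0746 0.04  ]
sq [ 0.5857 -0.1035  0.03  ]
knob [ 0.5005 -0.0129  0.068 ]
honey [0.6166 0.3455 0.07  ]
tin [0.4527 0.3367 0.078 ]
tinA [0.4846 0.3482 0.078 ]
tinB [0.4714 0.3055 0.078 ]
tinC [0.4209 0.3226 0.078 ]
tinD [0.4354 0.3679 0.078 ]
bell [0.3368 0.2279 0.03  ]
jam [ 0.4492 -0.3266  0.085 ]
trayTL [ 0.686 -0.247  0.018]
trayTR [ 0.6733 -0.4672  0.018 ]
trayBR [ 0.5261 -0.4581  0.018 ]
trayBL [ 0.5385 -0.2374  0.018 ]
side
lidBackL [0.65   0.1228 0.106 ]
lidFrontL [0.5288 0.1256 0.106 ]
lidFrontR [ 0.5238 -0.1498  0.106 ]
jarcap [ 0.5883 -0.0143  0.097 ]
knob [ 0.5003 -0.0118  0.068 ]
honey [0.6166 0.3445 0.07  ]
tin [0.4548 0.3371 0.078 ]
jam [ 0.4502 -0.3232  0.085 ]
```

```bash
cat >> h.py <<'E'
PSI=-0.009
HX,HY=0.653,-0.0142   # hinge mid
YB=np.array([-np.sin(PSI),np.cos(PSI),0]); XB=np.array([np.cos(PSI),np.sin(PSI),0]); ZB=np.array([0,0,1.])
H=np.array([HX,HY,.048])
def knob(th):
    # lid x axis (front->back) rotates: front goes up
    ex=XB*np.cos(th)-ZB*np.sin(th); ez=XB*np.sin(th)+ZB*np.cos(th)
    return H-.158*ex+.020*ez
def pitch(al,sgn=1,yb=YB,xb=XB):
    x=xb*np.cos(al)-ZB*np.sin(al); z=sgn*yb; y=np.cross(z,x)
    return R.from_matrix(np.c_[x,y,z]).as_quat(), x
E
python3 - <<'E'
from h import *
for a0 in (0,15,25,35,45,60):
  for s in (1,-1):
    r=[]
    q,x=pitch(np.radians(a0),s); r.append(ik(knob(0)+.019*x-.08*x,q) is not None)
    for th in np.linspace(0,1.5,7):
        q,x=pitch(np.radians(a0)+th,s); j=ik(knob(th)+.019*x,q)
        r.append(None if j is None else np.round(j,2).tolist())
    print(a0,s,r[0],[k is not None for k in r[1:]]); print(r[1],r[-1])
E
```

```text
0 1 False [False, False, False, False, True, True, True]
None [0.16, 0.78, -0.38, 1.56, 0.38, 0.81, 1.18]
0 -1 False [False, False, False, False, True, True, True]
None [-0.27, 0.8, 0.42, 1.58, -0.42, 0.78, -1.26]
15 1 False [False, False, False, True, True, True, True]
None [0.15, 0.9, -0.43, 1.27, 0.32, 1.23, 1.26]
15 -1 False [False, False, False, True, True, True, True]
None [-0.27, 0.93, 0.52, 1.3, -0.42, 1.22, -1.29]
25 1 False [False, False, True, True, True, True, True]
None [0.13, 1.0, -0.44, 1.06, 0.3, 1.51, 1.3]
25 -1 False [False, False, True, True, True, True, True]
None [-0.25, 1.04, 0.55, 1.09, -0.42, 1.49, -1.31]
35 1 False [False, False, True, True, True, True, True]
None [0.1, 1.12, -0.45, 0.83, 0.29, 1.78, 1.32]
35 -1 False [False, False, True, True, True, True, True]
None [-0.21, 1.16, 0.58, 0.87, -0.43, 1.77, -1.34]
45 1 False [False, True, True, True, True, True, True]
None [0.06, 1.25, -0.43, 0.57, 0.28, 2.07, 1.37]
45 -1 False [False, True, True, True, True, True, True]
None [-0.15, 1.29, 0.59, 0.6, -0.46, 2.06, -1.39]
60 1 False [True, True, True, True, True, True, False]
[0.54, 1.29, -1.26, 2.52, 2.15, 1.41, -0.54] None
60 -1 False [True, True, True, True, True, True, False]
[0.25, 1.03, -0.62, 2.54, 2.55, 1.02, 2.1] None
```

Run:
```python
from h import *
for s in (1,-1):
  for a in (60,65,70,75,80,90):
    q,x=pitch(np.radians(a),s); 
    for d in (0,.08):
      j=ik(knob(0)+.019*x-d*x,q); print(s,a,d,None if j is None else np.round(j,2))
  for th,a in ((.3,75),(.6,85),(.9,95),(1.2,105),(1.45,115)):
    q,x=pitch(np.radians(a),s); j=ik(knob(th)+.019*x,q); print(s,th,a,None if j is None else np.round(j,2))
```

```text
1 60 0 [ 0.54  1.29 -1.26  2.52  2.15  1.41 -0.54]
1 60 0.08 None
1 65 0 [ 0.56  1.25 -1.26  2.45  2.03  1.28 -0.44]
1 65 0.08 [ 0.55  1.   -1.25  2.52  1.92  1.11 -0.52]
1 70 0 [ 0.58  1.21 -1.26  2.37  1.9   1.19 -0.32]
1 70 0.08 [ 0.59  0.97 -1.25  2.42  1.76  1.01 -0.33]
1 75 0 [ 0.51  1.07 -1.04  2.3   1.82  0.91 -0.27]
1 75 0.08 [ 0.41  0.77 -0.83  2.33  1.68  0.59 -0.22]
1 80 0 [ 0.41  0.97 -0.83  2.22  1.67  0.67 -0.14]
1 80 0.08 [-0.01  0.66 -0.11  2.25  0.92  0.11  0.56]
1 90 0 [ 0.14  0.86 -0.35  2.08  0.86  0.35  0.65]
1 90 0.08 [ 0.16  0.71 -0.37  2.04  0.53  0.48  0.96]
1 0.3 75 [ 0.41  0.87 -0.83  2.25  1.71  0.63 -0.19]
1 0.6 85 [ 0.15  0.71 -0.34  2.01  0.58  0.43  0.93]
1 0.9 95 [ 0.18  0.76 -0.42  1.71  0.37  0.84  1.16]
1 1.2 105 [ 0.17  0.88 -0.45  1.37  0.31  1.23  1.24]
1 1.45 115 [ 0.13  1.03 -0.45  1.01  0.29  1.6   1.3 ]
-1 60 0 [ 0.25  1.03 -0.62  2.54  2.55  1.02  2.1 ]
-1 60 0.08 None
-1 65 0 [ 0.27  0.98 -0.62  2.46  2.44  0.83  2.21]
-1 65 0.08 [ 0.26  0.77 -0.62  2.54  2.37  0.7   2.19]
-1 70 0 [ 0.16  0.9  -0.4   2.39  2.5   0.57  2.14]
-1 70 0.08 [ 0.16  0.7  -0.4   2.44  2.36  0.43  2.23]
-1 75 0 [ 0.04  0.85 -0.2   2.32  2.61  0.33  2.02]
-1 75 0.08 [ 0.04  0.66 -0.2   2.35  2.24  0.19  2.37]
-1 80 0 [ 0.04  0.84 -0.2   2.24  2.16  0.19  2.47]
-1 80 0.08 [-0.13  0.66  0.07  2.25 -0.54  0.06 -1.12]
-1 90 0 [-0.16  0.86  0.15  2.09 -0.54  0.23 -1.11]
-1 90 0.08 [-0.26  0.72  0.32  2.06 -0.52  0.43 -1.12]
-1 0.3 75 [ 0.04  0.75 -0.2   2.27  2.25  0.2   2.38]
-1 0.6 85 [-0.24  0.72  0.29  2.02 -0.53  0.38 -1.12]
-1 0.9 95 [-0.31  0.79  0.46  1.73 -0.44  0.82 -1.21]
-1 1.2 105 [-0.29  0.91  0.53  1.4  -0.41  1.21 -1.27]
-1 1.45 115 [-0.24  1.07  0.57  1.04 -0.42  1.58 -1.31]
```

Run:
```python
from h import *
q,x=pitch(np.pi/2,1)
k=knob(0); print(k)
env.move_ptp(k+np.array([0,0,.08]),q)
c=imaging.read_camera('wrist'); cv2.imwrite('pics/w1.png',c['color'][:,:,::-1]); print(proj(c,k),status.get_obs()['time'])
```

```text
[ 0.4950064  -0.01277802  0.068     ]
[321.8852508  202.57407484] 2.6333
```

View pics/w1.png

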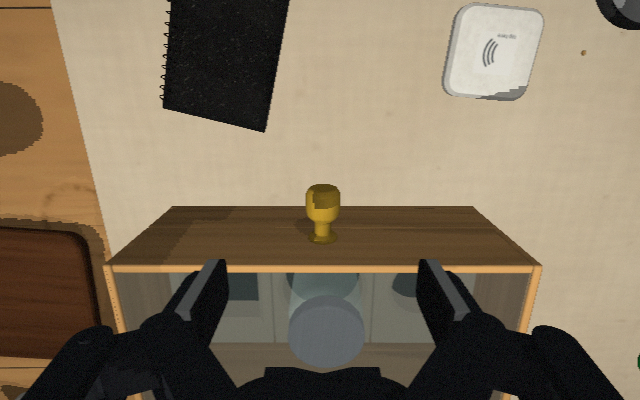

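Run:
```python
from h import *
q,x=pitch(np.pi/2,1)
k=knob(0)+np.array([0,0.0005,0])
print(env.move_linear(k+.019*x,q,speed=.1,until_force=15))
command_gripper(0.0,30)
o=status.get_obs(); print(o['finger_gap'],o['tcp_pos'],o['ft_force'],o['time'])
ths=np.linspace(0,1.45,9)
# 2 small steps first
for th in ths[1:3]:
    q,x=pitch(np.radians(90+28*th/1.45)); env.move_linear(knob(th)+.019*x,q,speed=.1)
    o=status.get_obs(); print(th,o['finger_gap'],np.round(o['ft_force'],1),np.round(o['torque'],2),o['time'])
c=imaging.read_camera('side'); crop(c,250,80,450,260,4,'s1.png')
```

```text
False
0.023548145959240124 [ 0.49518323 -0.01106835  0.04936229] [-1.88250907  3.5921975   4.96374552] 4.3667
0.18125 0.02384440052704748 [-0.4  5.9 -2. ] [ 1.1   0.1  -0.07] 4.8
0.3625 0.02300907321065489 [-0.7  5.5 -1.5] [ 1.05  0.01 -0.12] 5.2333
```

View pics/s1.png

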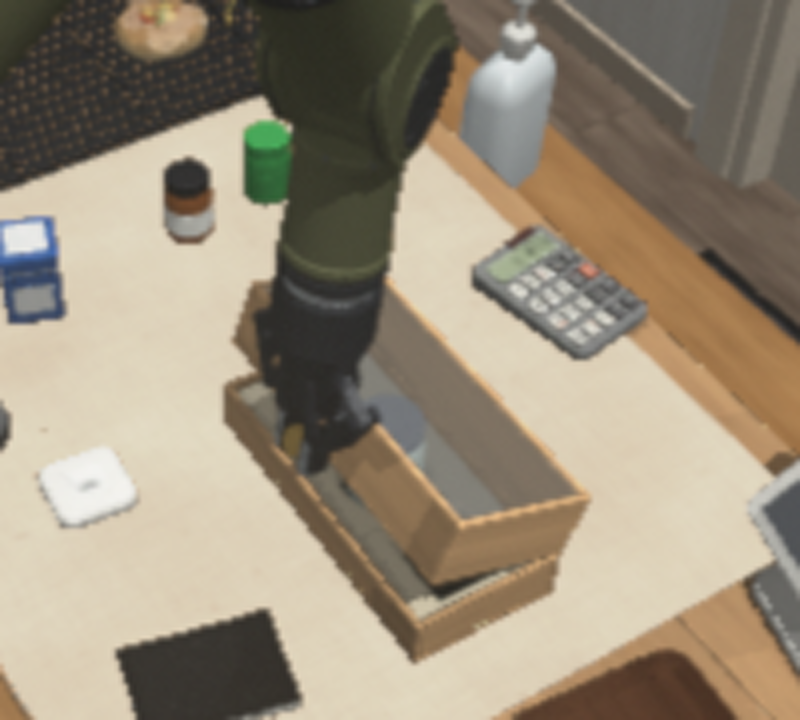

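Run:
```python
from h import *
ths=np.linspace(0,1.45,9)
for th in ths[3:]:
    q,x=pitch(np.radians(90+28*th/1.45)); env.move_linear(knob(th)+.019*x+[0,.0015,0],q,speed=.12)
    o=status.get_obs(); print(round(th,2),o['finger_gap'],np.round(o['ft_force'],1),np.round(o['torque'],2),o['time'])
c=imaging.read_camera('side'); crop(c,250,80,450,260,4,'s2.png')
```

```text
0.54 0.02337247720994818 [-0.9  3.4 -1.3] [ 0.55  0.11 -0.06] 5.6667
0.72 0.023461309874009635 [-2.7  2.   1. ] [ 0.57  0.36 -0.2 ] 6.05
0.91 0.023573050350380678 [-3.9  2.2  3.6] [ 0.48  0.68 -0.17] 6.4333
1.09 0.023405150535278606 [-2.9  2.   5.9] [ 0.46  0.77 -0.13] 6.8167
1.27 0.023526147599632227 [-1.5  2.5  7.3] [ 0.4   0.67 -0.14] 7.2
1.45 0.02350422596013528 [-0.4  2.1  7.4] [ 0.38  0.41 -0.15] 7.5833
```

View pics/s2.png

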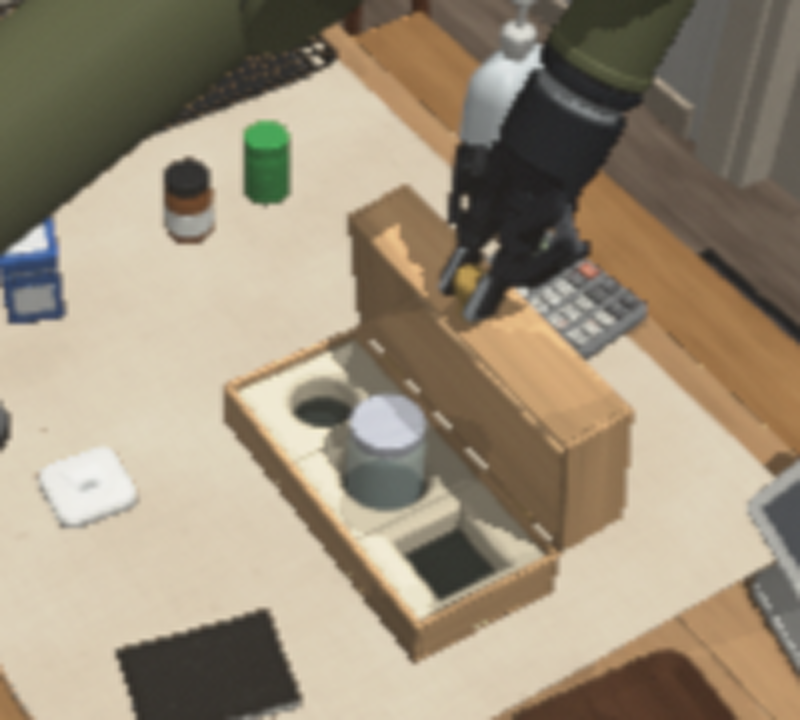

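Run:
```python
from h import *
command_gripper(0.06)
o=status.get_obs(); q,x=pitch(np.radians(118))
env.move_linear(o['tcp_pos']-.06*x+np.array([-.05,0,0.03]),q,speed=.2)
command_gripper(0.085)
env.move_ptp([.42,-.0142,.26],pitch(np.pi/2)[0])
print(status.get_obs()['time'])
c=imaging.read_camera('side'); crop(c,250,80,450,260,4,'s3.png')
c=imaging.read_camera('wrist'); cv2.imwrite('pics/w3.png',c['color'][:,:,::-1])
c=imaging.read_camera('top'); crop(c,255,110,385,215,6,'t3.png')
```

```text
10.0833
```

View pics/s3.png

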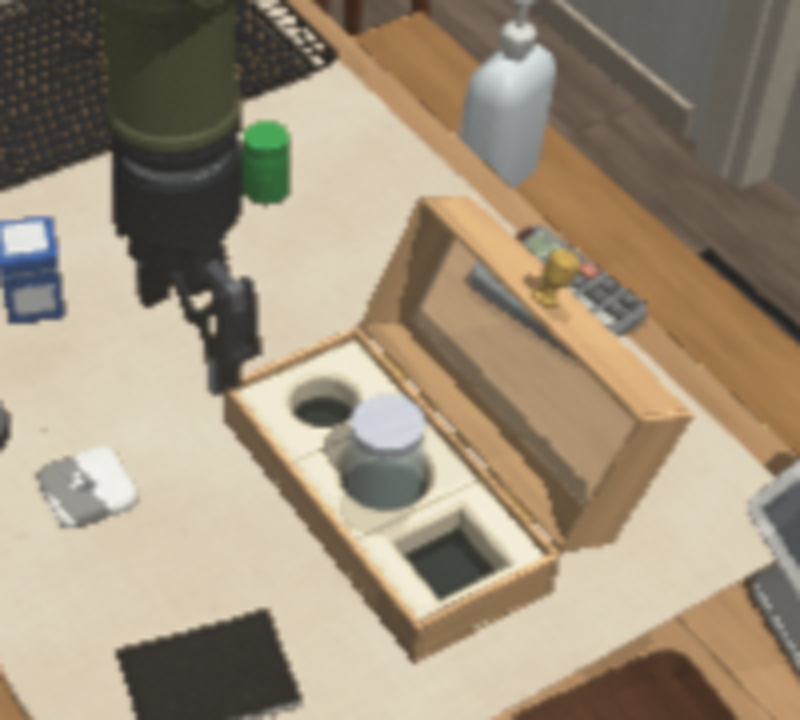

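View pics/w3.png

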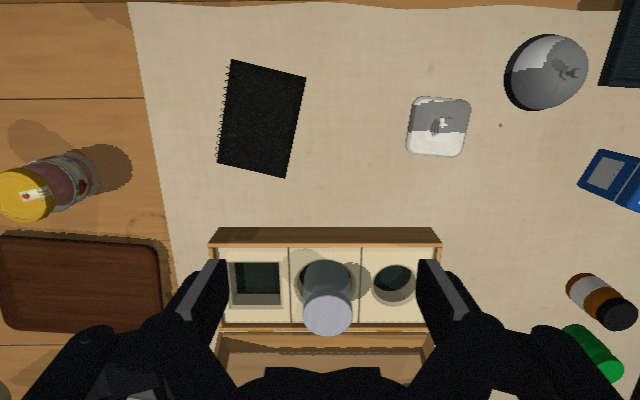

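View pics/t3.png

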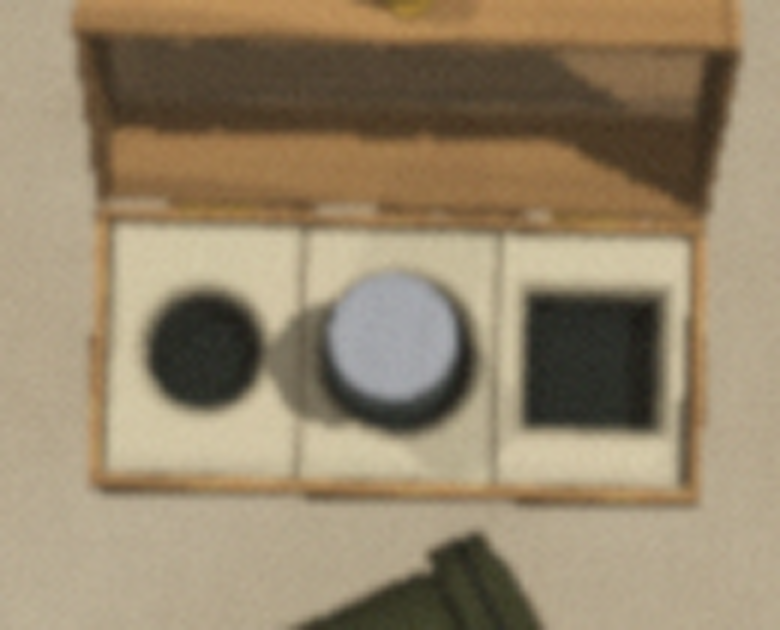

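Run:
```python
from h import *
np.set_printoptions(precision=4,suppress=True)
c=imaging.read_camera('wrist'); crop(c,200,220,450,345,3.2,'w4.png')
t=imaging.read_camera('top')
f=lambda x,y:(x/6+255,y/6+110)
for n,p,z in [('small',(204,348),.04),('sq',(594,358.5),.04),('cap',(396,338),.097),('BL',(92,488),.048),('BR',(698,500),.048),('TL',(110,222),.048),('TR',(693,236),.048)]: print(n,ray(t,*f(*p),z))
```

```text
small [0.5888 0.0755 0.04  ]
sq [ 0.5876 -0.1045  0.04  ]
cap [ 0.5884 -0.0128  0.097 ]
BL [0.5225 0.1248 0.048 ]
BR [ 0.5227 -0.1526  0.048 ]
TL [0.6452 0.1196 0.048 ]
TR [ 0.6442 -0.1485  0.048 ]
```

View pics/w4.png

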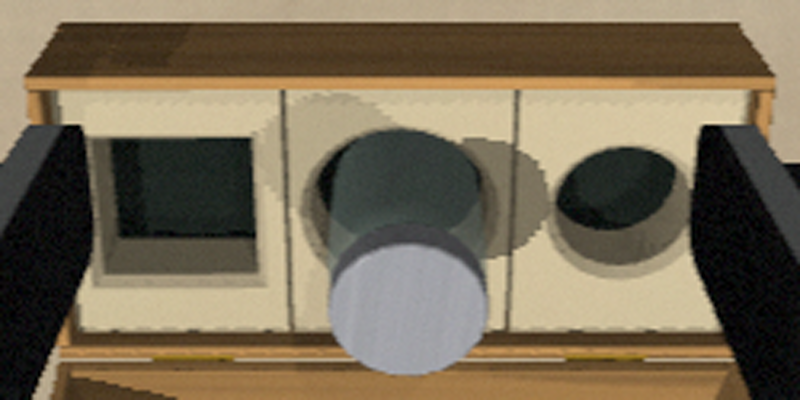

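Run:
```python
from h import *
np.set_printoptions(precision=4,suppress=True)
c=imaging.read_camera('wrist')
f=lambda x,y:(x/3.2+200,y/3.2+220)
for n,p,z in [('small',(622,211),.04),('sqTL',(93,135),.04),('sqTR',(254,136),.04),('sqBL',(97,287),.04),('sqBR',(267,288),.04),('large L',(303,195),.04),('largeR',(498,195),.04),('cap',(409,309),.097),('FL',(25,77),.048),('FR',(775,77),.048),('BL',(60,346),.048),('BR',(737,346),.048),('div1',(284,90),.04),('div1b',(292,330),.04),('div2',(516,90),.04),('div2b',(508,330),.04)]: print(n,ray(c,*f(*p),z))
```

```text
small [0.5878 0.0761 0.04  ]
sqTL [ 0.551  -0.1318  0.04  ]
sqTR [ 0.5521 -0.0692  0.04  ]
sqBL [ 0.6221 -0.1373  0.04  ]
sqBR [ 0.6233 -0.0675  0.04  ]
large L [ 0.579  -0.0511  0.04  ]
largeR [0.5798 0.0263 0.04  ]
cap [ 0.5876 -0.0101  0.097 ]
FL [ 0.5215 -0.152   0.048 ]
FR [0.5244 0.1276 0.048 ]
BL [ 0.6447 -0.1527  0.048 ]
BR [0.6477 0.1253 0.048 ]
div1 [ 0.5322 -0.0567  0.04  ]
div1b [ 0.6445 -0.0581  0.04  ]
div2 [0.5331 0.0321 0.04  ]
div2b [0.6454 0.032  0.04  ]
```

```bash
cat >> h.py <<'E'
WL=np.array([.588,-.0133]); WS=np.array([.5887,.0763]); WQ=np.array([.5873,-.1038]); TR=np.array([.606,-.352]); JAM=np.array([.4497,-.3250]); HON=np.array([.6166,.345]); TIN=np.array([.4537,.3369])
def down(psi,sgn=1):
    yb=np.array([-np.sin(psi),np.cos(psi),0]); xb=np.array([np.cos(psi),np.sin(psi),0]); return pitch(np.pi/2,sgn,yb,xb)[0]
def P(xy,z): return np.array([xy[0],xy[1],z])
def st(): o=status.get_obs(); print('t',round(o['time'],2),'gap',round(o['finger_gap'],4),'tcp',np.round(o['tcp_pos'],4),'F',np.round(o['ft_force'],1))
E
python3 - <<'E'
from h import *
q=down(-.009)
env.move_ptp(P(WL,.16),q)
c=imaging.read_camera('wrist'); cv2.imwrite('pics/w5.png',c['color'][:,:,::-1])
print(env.move_linear(P(WL,.043),q,speed=.1,until_force=12)); st()
command_gripper(.0,35); st()
c=imaging.read_camera('side'); crop(c,250,80,450,260,4,'s5.png')
E
```

```text
False
t 12.55 gap 0.085 tcp [ 0.5885 -0.0132  0.0436] F [ 0.5 -1.1 -0.6]
t 12.92 gap 0.0588 tcp [ 0.5887 -0.0125  0.044 ] F [-0.5  0.9  5.7]
```

View pics/s5.png

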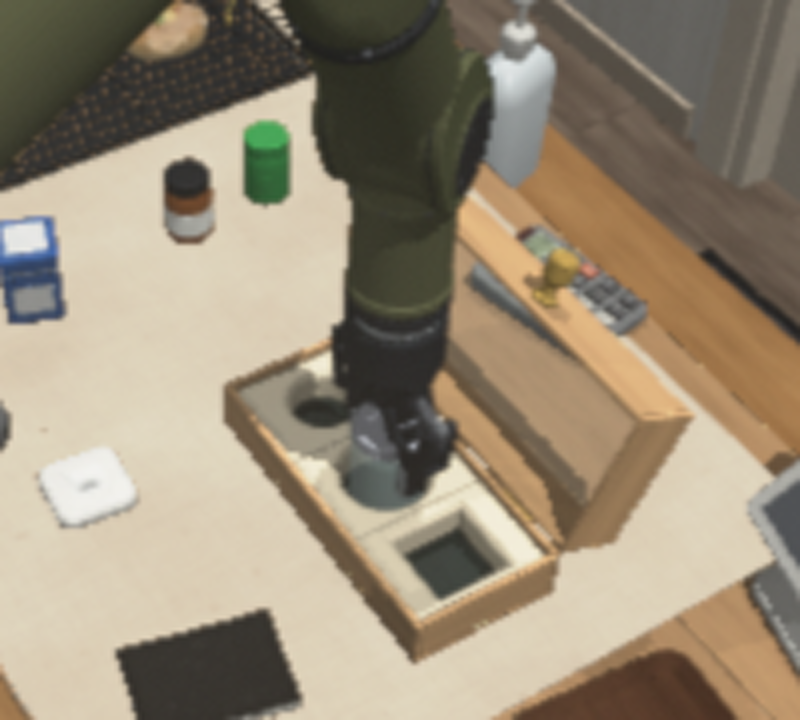

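View pics/w5.png

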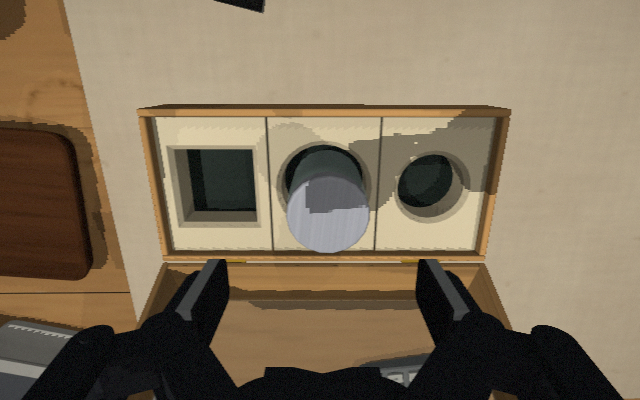

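Gap 58.8 mm fits the 60 mm jar. Lift, and carry to the tray.

Run:
```python
from h import *
q=down(-.009)
o=status.get_obs(); p=o['tcp_pos']
env.move_linear(P(p[:2],.20),q,speed=.12); st()
env.move_linear(P(TR,.20),down(-.06),speed=.25); st()
c=imaging.read_camera('side'); crop(c,280,120,480,320,3,'s6.png')
env.move_linear(P(TR,.065),down(-.06),speed=.15)
print(env.move_linear(P(TR,.036),down(-.06),speed=.03,until_force=4)); st()
c=imaging.read_camera('side'); crop(c,280,120,480,320,3,'s7.png')
```

```text
t 14.43 gap 0.0585 tcp [ 0.5881 -0.0127  0.1992] F [-0.6  1.  -1.6]
t 15.93 gap 0.0587 tcp [ 0.6064 -0.3499  0.2001] F [-1.2  0.  -1.7]
True
t 17.81 gap 0.0585 tcp [ 0.6055 -0.3519  0.0399] F [-1.7  0.3  5.3]
```

View pics/s7.png

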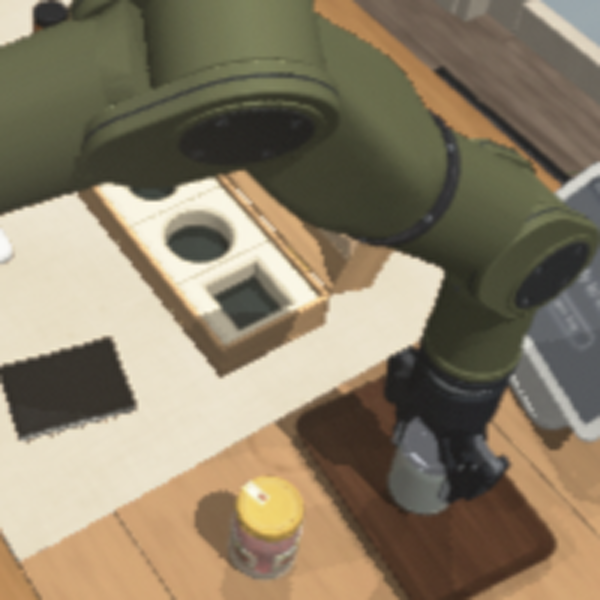

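Run:
```python
from h import *
command_gripper(.085); p=status.get_obs()['tcp_pos']
env.move_linear(P(p[:2],.19),speed=.15)
q=down(-.06)
env.move_ptp(P(JAM,.15),q); st()
c=imaging.read_camera('wrist'); cv2.imwrite('pics/w8.png',c['color'][:,:,::-1]); print(proj(c,P(JAM,.085)))
c=imaging.read_camera('side'); crop(c,280,120,480,320,3,'s8.png')
```

```text
t 20.09 gap 0.085 tcp [ 0.4499 -0.3251  0.1498] F [ 0.  -0.2  0.8]
[323.97288079 210.84734428]
```

View pics/s8.png

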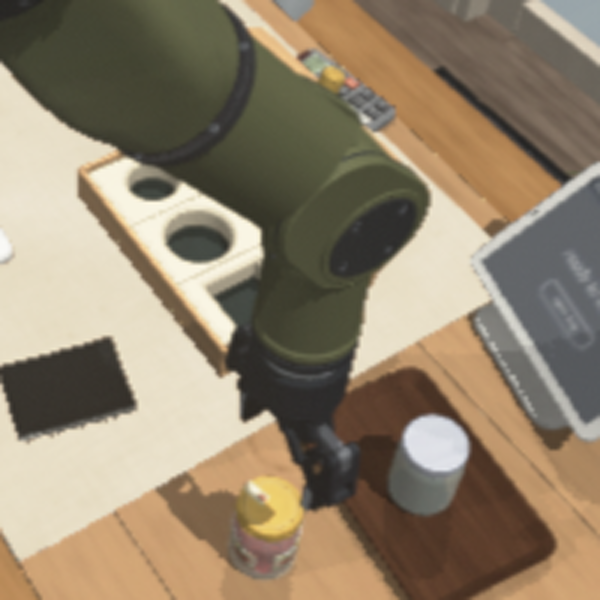

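View pics/w8.png

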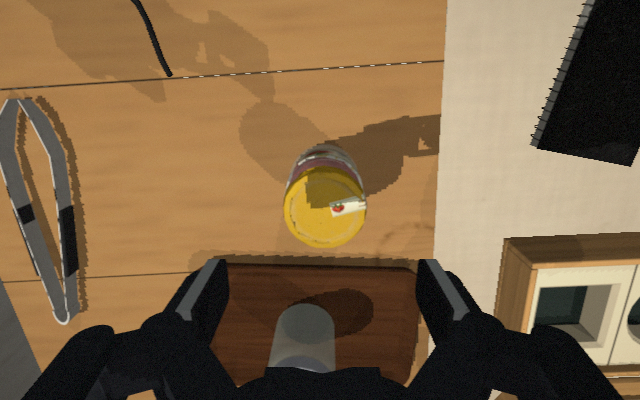

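Run:
```python
from h import *
q=down(-.06)
print(env.move_linear(P(JAM,.033),q,speed=.1,until_force=12)); st()
command_gripper(.0,45); st()
p=status.get_obs()['tcp_pos']
env.move_linear(P(p[:2],.20),q,speed=.12); st()
q=down(-.009)
env.move_linear(P(WL,.20),q,speed=.25)
env.move_linear(P(WL,.095),q,speed=.15); st()
c=imaging.read_camera('side'); crop(c,280,120,440,270,5,'s9.png')
c=imaging.read_camera('top'); crop(c,255,110,385,215,6,'t9.png')
c=imaging.read_camera('wrist'); cv2.imwrite('pics/w9.png',c['color'][:,:,::-1])
```

```text
False
t 21.51 gap 0.0852 tcp [ 0.4501 -0.3253  0.0335] F [-0.9 -0.3 -0.2]
t 21.88 gap 0.0576 tcp [ 0.4501 -0.3249  0.034 ] F [-0.9  0.7  6.2]
t 23.42 gap 0.0576 tcp [ 0.4496 -0.3246  0.1993] F [-0.   0.9 -2.9]
t 25.78 gap 0.0579 tcp [ 0.5888 -0.0133  0.0958] F [ 0.3 -0.4 -2.8]
```

View pics/s9.png

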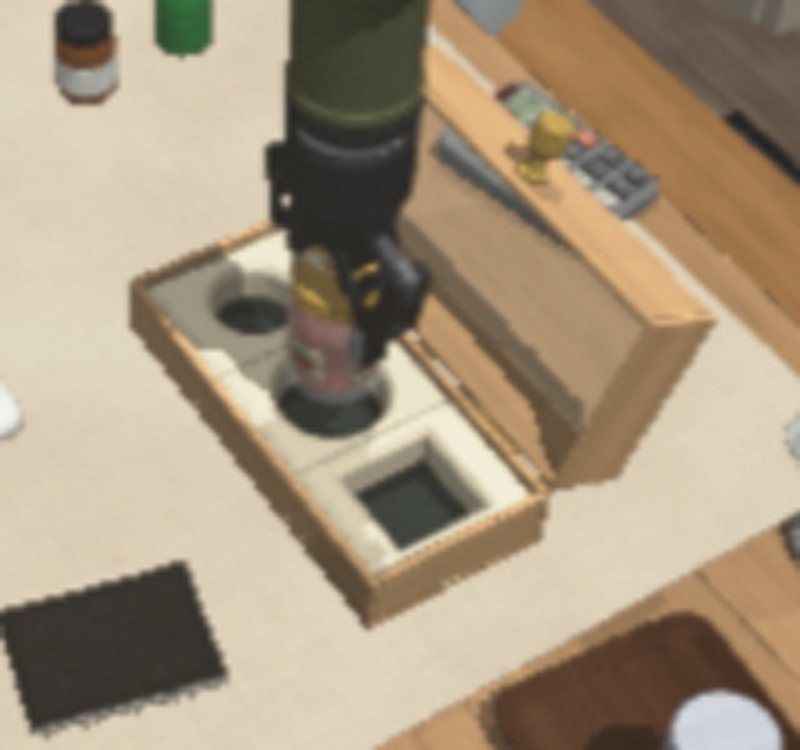

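View pics/w9.png

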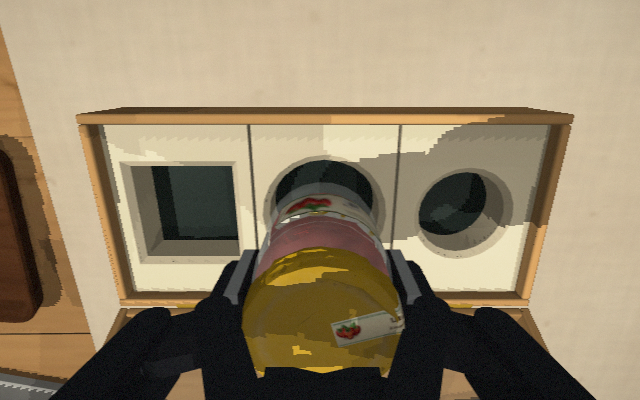

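Run:
```python
from h import *
q=down(-.009)
print(env.move_linear(P(WL,.058),q,speed=.06,until_force=8)); st()
print(env.move_linear(P(WL,.043),q,speed=.03,until_force=6)); st()
c=imaging.read_camera('side'); crop(c,280,120,440,270,5,'s10.png')
```

```text
False
t 26.7 gap 0.0578 tcp [ 0.5882 -0.0132  0.058 ] F [ 0.4 -0.2 -2.7]
True
t 27.14 gap 0.058 tcp [ 0.588  -0.0134  0.046 ] F [-0.6  0.1  5.8]
```

View pics/s10.png

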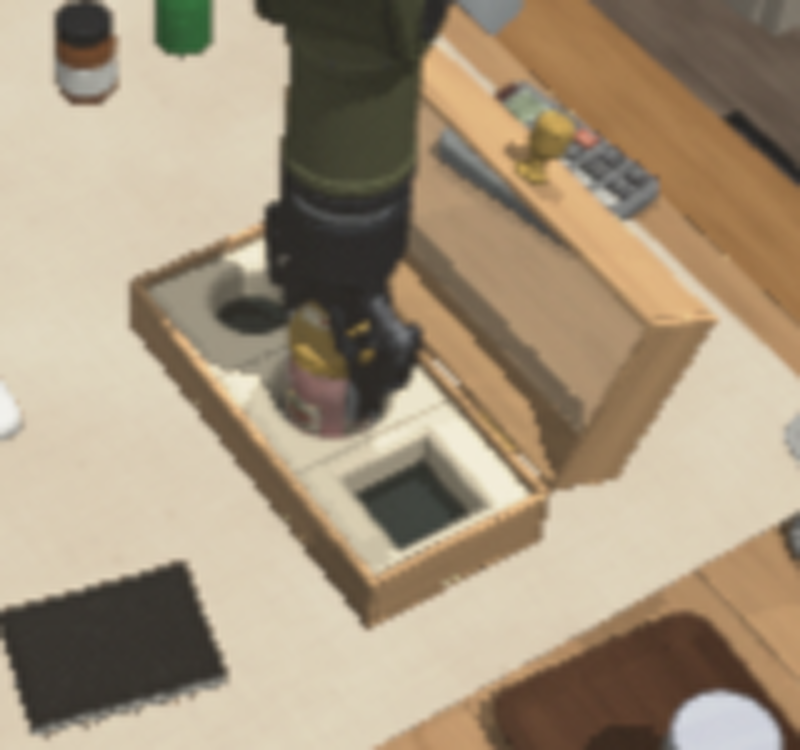

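Run:
```python
from h import *
command_gripper(.085); p=status.get_obs()['tcp_pos']
env.move_linear(P(p[:2],.20),speed=.2)
q=down(-.32)
env.move_ptp(P(TIN,.17),q); st()
c=imaging.read_camera('wrist'); cv2.imwrite('pics/w11.png',c['color'][:,:,::-1]); print(proj(c,P(TIN,.078)))
c=imaging.read_camera('side'); crop(c,280,120,440,270,5,'s11.png')
```

```text
t 29.91 gap 0.0851 tcp [0.4548 0.3353 0.1697] F [ 0.3 -0.3  0.4]
[325.41695783 195.38824998]
```

View pics/s11.png

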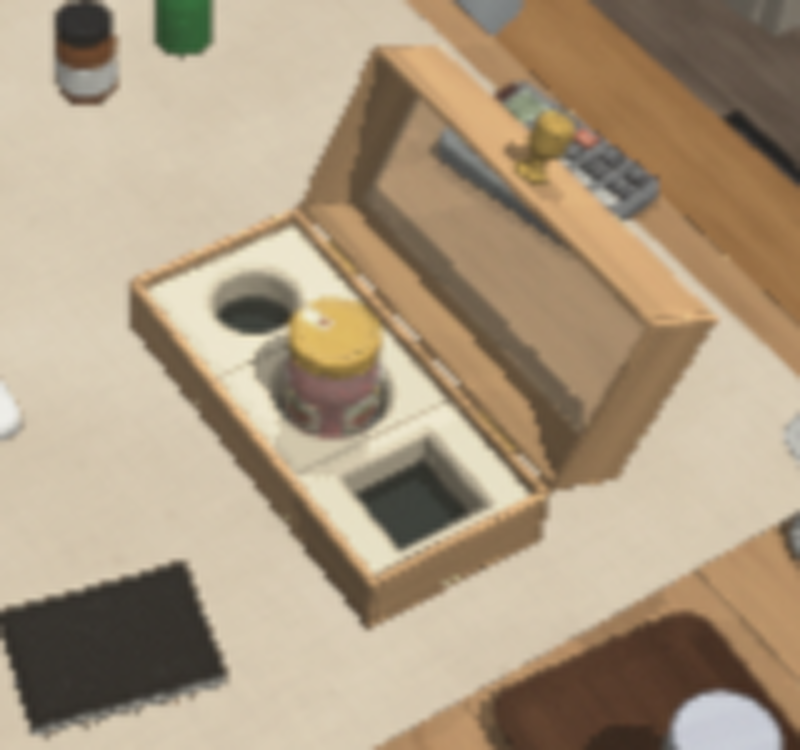

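View pics/w11.png

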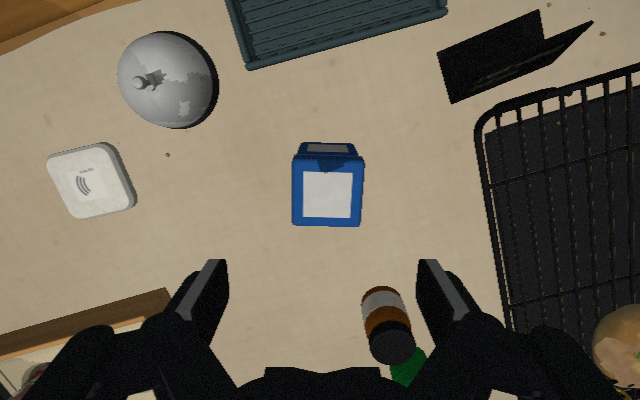

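Run:
```python
from h import *
ps=-.32; xb=np.array([np.cos(ps),np.sin(ps)]); yb=np.array([-np.sin(ps),np.cos(ps)])
T=TIN-.0022*xb+.001*yb; q=down(ps)
print(env.move_linear(P(T,.035),q,speed=.12,until_force=12)); st()
command_gripper(.0,40); st()
p=status.get_obs()['tcp_pos']
env.move_linear(P(p[:2],.21),q,speed=.15); st()
q=down(-.009)
env.move_ptp(P(WQ,.21),q)
env.move_linear(P(WQ,.10),q,speed=.15); st()
c=imaging.read_camera('side'); crop(c,280,120,440,270,5,'s12.png')
c=imaging.read_camera('wrist'); cv2.imwrite('pics/w12.png',c['color'][:,:,::-1])
```

```text
False
t 31.28 gap 0.0847 tcp [0.4524 0.3389 0.0357] F [-0.3  0.5 -0.2]
t 31.68 gap 0.0537 tcp [0.4523 0.3389 0.0357] F [-1.   0.   4.9]
t 32.99 gap 0.0535 tcp [0.4518 0.3383 0.2091] F [ 0.6  0.5 -1.6]
t 35.57 gap 0.0534 tcp [ 0.5882 -0.1034  0.1008] F [-0.1  0.6 -1.4]
```

View pics/s12.png

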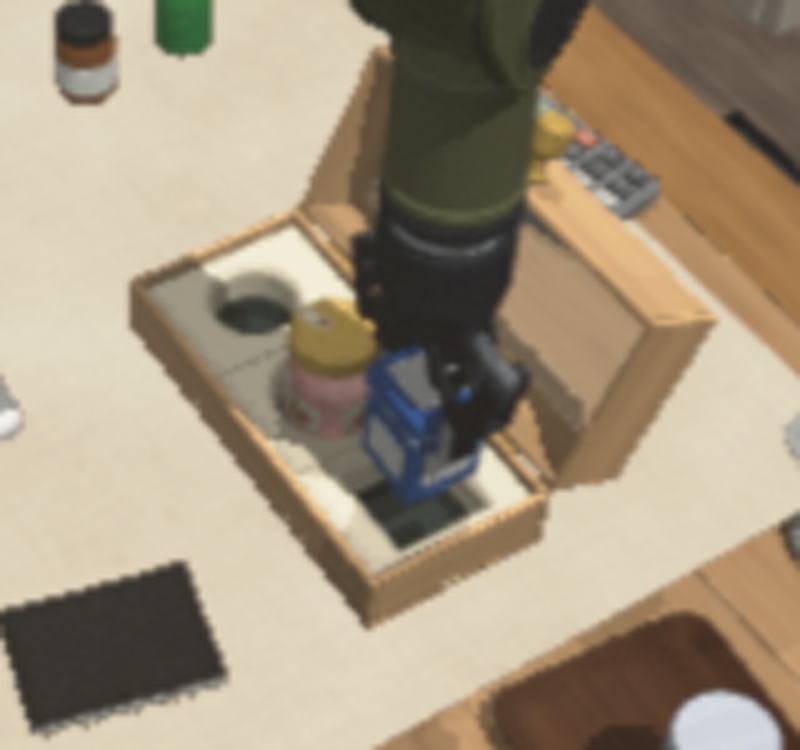

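View pics/w12.png

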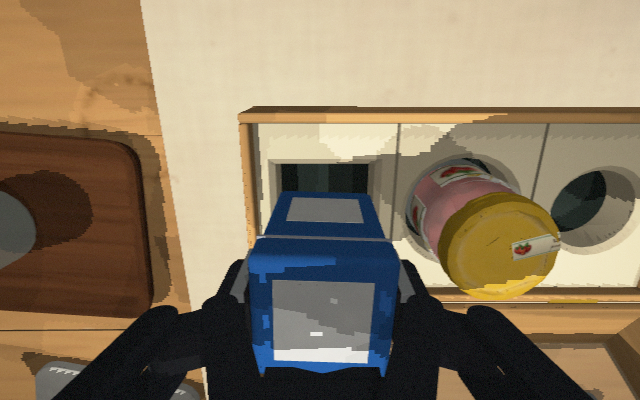

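Run:
```python
from h import *
q=down(-.009)
print(env.move_linear(P(WQ,.062),q,speed=.06,until_force=6)); st()
print(env.move_linear(P(WQ,.045),q,speed=.03,until_force=6)); st()
c=imaging.read_camera('side'); crop(c,280,120,440,270,5,'s13.png')
```

```text
False
t 36.45 gap 0.0537 tcp [ 0.5875 -0.1037  0.062 ] F [-0.5  0.6 -2.6]
True
t 36.94 gap 0.054 tcp [ 0.5872 -0.1036  0.0476] F [-0.1  0.5  4.4]
```

View pics/s13.png

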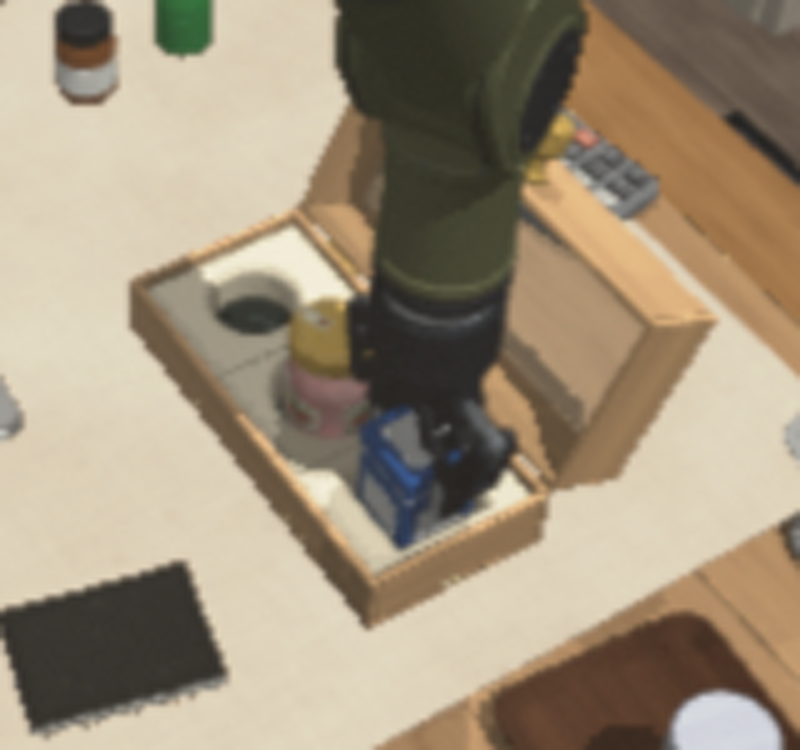

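Run:
```python
from h import *
command_gripper(.066); p=status.get_obs()['tcp_pos']
env.move_linear(P(p[:2],.21),speed=.2)
command_gripper(.085)
q=down(0.15)
env.move_ptp(P(HON,.16),q); st()
c=imaging.read_camera('wrist'); cv2.imwrite('pics/w14.png',c['color'][:,:,::-1]); print(proj(c,P(HON,.07)))
c=imaging.read_camera('side'); crop(c,280,120,440,270,5,'s14.png')
for a in (-.009,.8,1.1,1.56,-.8,-1.1,-1.57):
    j=ik(P(WS,.045),down(a)); print(a,None if j is None else np.round(j,2))
print(np.round(status.get_obs()['joints'],2))
```

```text
t 40.23 gap 0.0853 tcp [0.6179 0.3426 0.1601] F [-0.3 -0.9  0.2]
[327.32837504 197.47339804]
-0.009 [ 0.01  0.94 -0.39  1.78  0.62  0.55  0.79]
0.8 [ 0.1   0.97 -0.54  1.77  0.8   0.64  1.45]
1.1 [ 0.13  0.98 -0.61  1.77  0.87  0.68  1.69]
1.56 [ 0.2   1.02 -0.74  1.77  0.97  0.77  2.06]
-0.8 [-0.06  0.92 -0.26  1.78  0.44  0.49  0.16]
-1.1 [-0.1   0.92 -0.19  1.79  0.33  0.47 -0.04]
-1.57 [-0.16  0.91 -0.09  1.79  0.16  0.45 -0.35]
[-0.34  0.92 -0.5   1.34  0.47  1.    0.79]
```

View pics/s14.png

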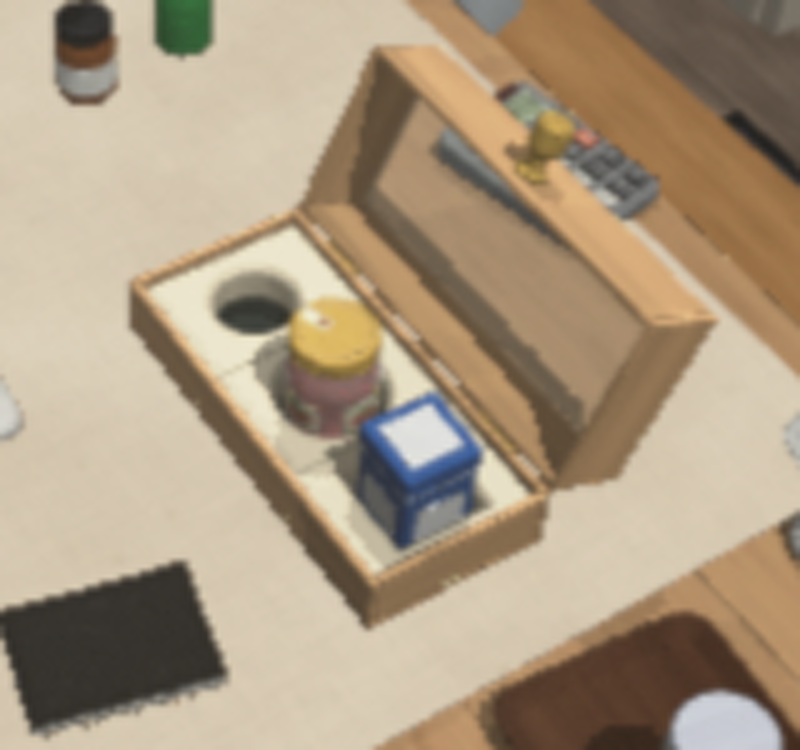

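View pics/w14.png

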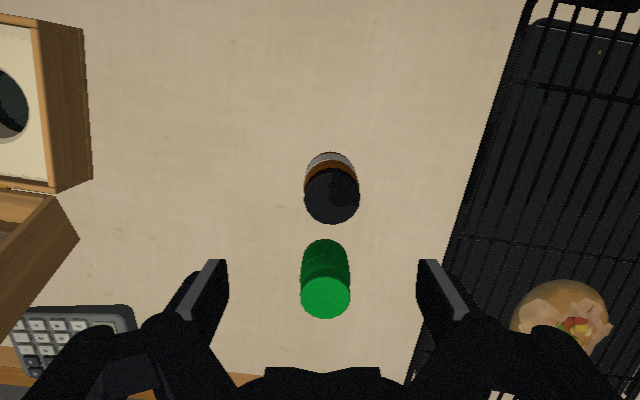

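Run:
```python
from h import *
q=down(.15); T=HON+.0018*np.array([-np.sin(.15),np.cos(.15)])
print(env.move_linear(P(T,.022),q,speed=.12,until_force=12)); st()
command_gripper(.0,30); st()
p=status.get_obs()['tcp_pos']
env.move_linear(P(p[:2],.19),q,speed=.15); st()
q=down(-1.1)
env.move_ptp(P(WS,.19),q)
env.move_linear(P(WS,.085),q,speed=.15); st()
c=imaging.read_camera('side'); crop(c,280,120,440,270,5,'s15.png')
c=imaging.read_camera('wrist'); cv2.imwrite('pics/w15.png',c['color'][:,:,::-1])
```

```text
False
t 41.63 gap 0.0851 tcp [0.617  0.3473 0.023 ] F [0.7 0.3 0.2]
t 42.09 gap 0.0447 tcp [0.6167 0.3473 0.0228] F [-1.  -0.7  4. ]
t 43.36 gap 0.0448 tcp [0.6161 0.3467 0.1887] F [-0.3  0.4 -1.3]
t 45.27 gap 0.0448 tcp [0.5894 0.077  0.0856] F [-0.3  0.  -0.7]
```

View pics/s15.png

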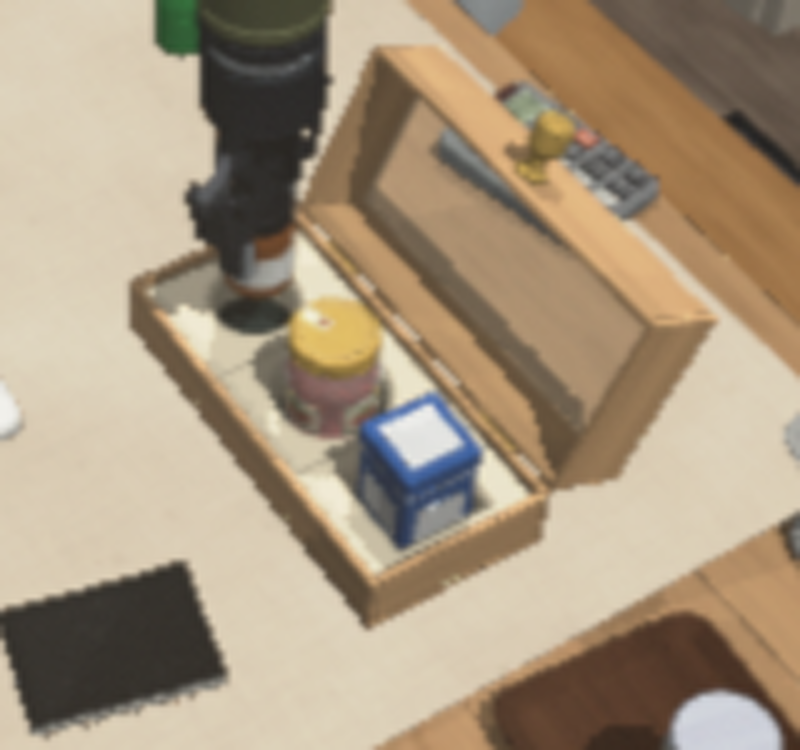

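View pics/w15.png

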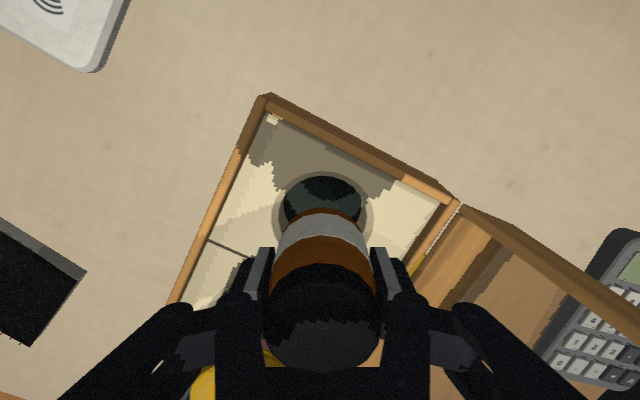

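Run:
```python
from h import *
q=down(-1.1)
print(env.move_linear(P(WS,.055),q,speed=.06,until_force=6)); st()
print(env.move_linear(P(WS,.040),q,speed=.03,until_force=5)); st()
c=imaging.read_camera('side'); crop(c,280,120,440,270,5,'s16.png')
```

```text
False
t 46.02 gap 0.0448 tcp [0.5886 0.0763 0.0547] F [-0.4  0.4 -0.2]
False
t 46.67 gap 0.0445 tcp [0.5887 0.0763 0.0399] F [-0.1 -1.1 -1.1]
```

View pics/s16.png

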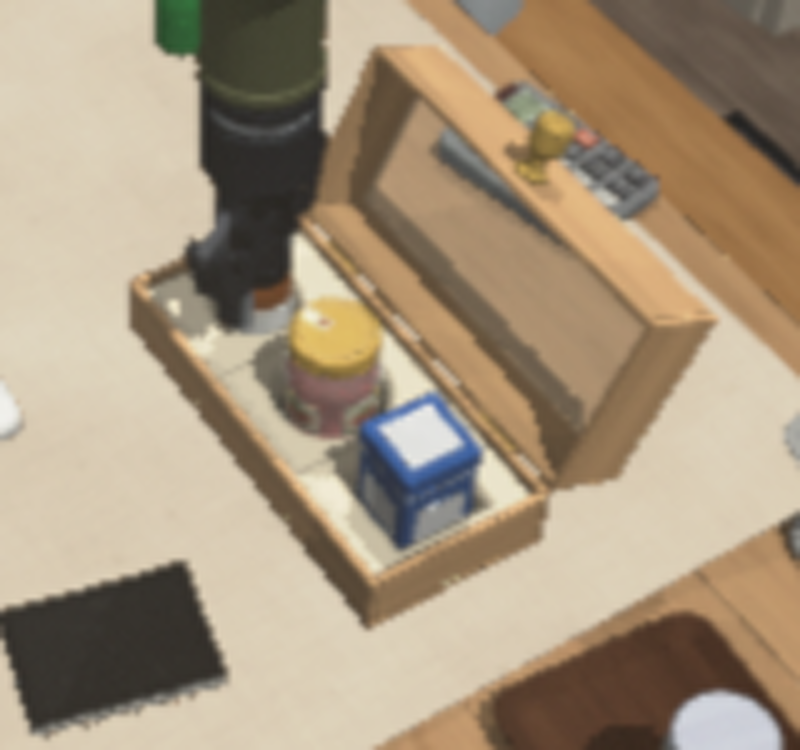

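Run:
```python
from h import *
q=down(-1.1)
print(env.move_linear(P(WS,.0345),q,speed=.02,until_force=4)); st()
command_gripper(.06); st(); env.pause(.3)
p=status.get_obs()['tcp_pos']
env.move_linear(P(p[:2],.20),speed=.15)
env.move_ptp([.40,.10,.30],down(-.3)); env.pause(.3); st()
c=imaging.read_camera('side'); crop(c,280,120,440,270,5,'s17.png')
crop(c,225,100,480,330,3,'s17b.png')
c=imaging.read_camera('top'); crop(c,255,110,385,215,6,'t17.png'); crop(c,165,100,500,300,2.3,'t17b.png')
```

```text
True
t 46.96 gap 0.045 tcp [0.5892 0.0764 0.0379] F [-0.1 -0.9  6.2]
t 47.26 gap 0.0597 tcp [0.5882 0.0762 0.0368] F [0.2 1.2 0.3]
t 49.96 gap 0.0601 tcp [0.4005 0.1    0.2995] F [-0.2  0.4  0.8]
```

View pics/s17.png

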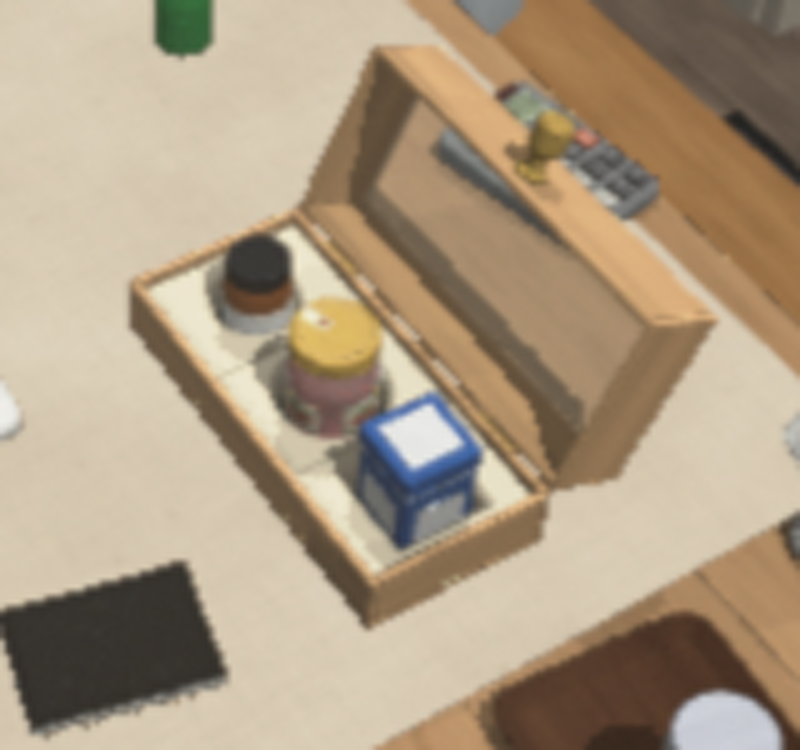

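View pics/t17.png

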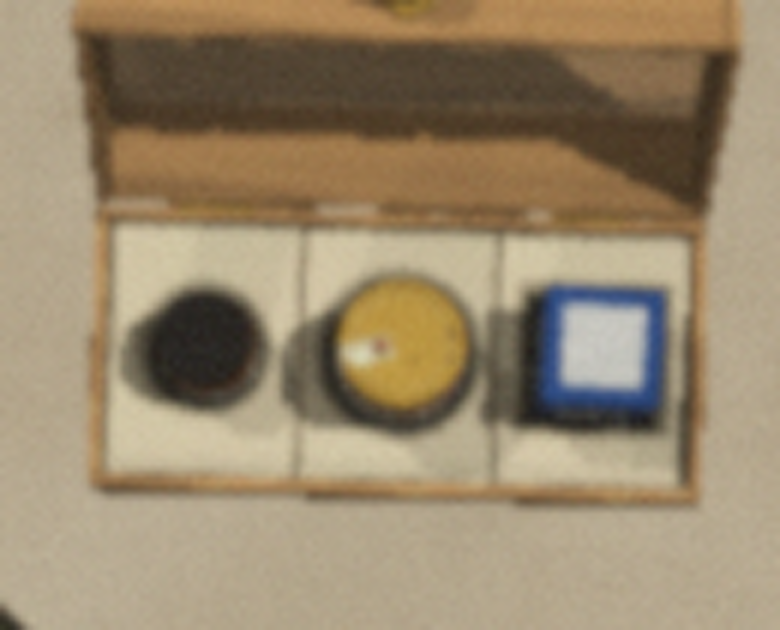

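View pics/t17b.png

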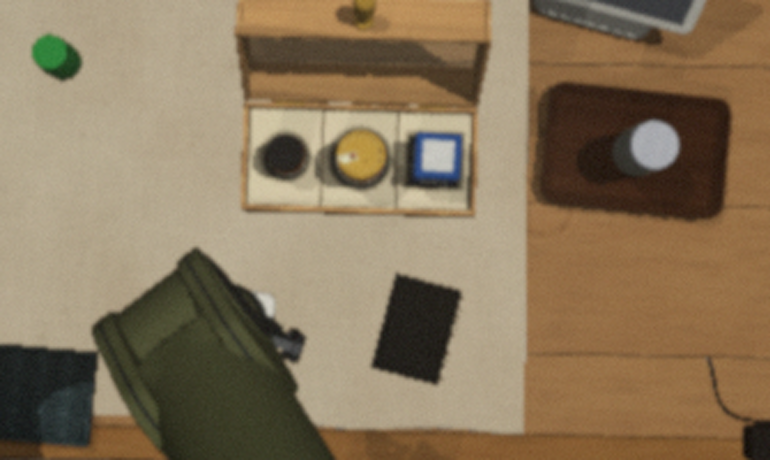

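Run:
```python
from h import *
t=imaging.read_camera('top'); s=imaging.read_camera('side')
crop(s,315,160,345,190,20,'s18.png'); crop(t,275,155,305,185,20,'t18.png')
for n,c,r,z in (('top',t,.0215,.082),('side',s,.0215,.082)):
    print(n,[np.round(proj(c,P(WS,zz)),1) for zz in (.082,.085,.092)])
# overlay expected cap & jars seated
for c,nm,box in ((s,'s19.png',(300,140,400,240)),(t,'t19.png',(270,145,375,205))):
    k=7; x0,y0,x1,y1=box
    im=np.ascontiguousarray(cv2.resize(c['color'][y0:y1,x0:x1,::-1],None,fx=k,fy=k,interpolation=cv2.INTER_CUBIC))
    for ctr,r,zs in ((WS,.0215,(.069,.082)),(WL,.029,(.097,))):
        for z in zs:
            pts=[(proj(c,P(ctr+r*np.array([np.cos(a),np.sin(a)]),z))-[x0,y0]+.5)*k for a in np.linspace(0,6.28,60)]
            cv2.polylines(im,[np.int32(pts)],True,(0,255,0),1)
    cs=[(proj(c,P(WQ+.027*np.array(d),.090))-[x0,y0]+.5)*k for d in ((1,1),(1,-1),(-1,-1),(-1,1))]
    cv2.polylines(im,[np.int32(cs)],True,(0,255,0),1)
    cv2.imwrite('pics/'+nm,im)
```

```text
top [array([287.7, 166.2]), array([287.7, 166.1]), array([287.5, 165.8])]
side [array([331. , 171.3]), array([331.1, 170.6]), array([331.1, 169.1])]
```

View pics/s19.png

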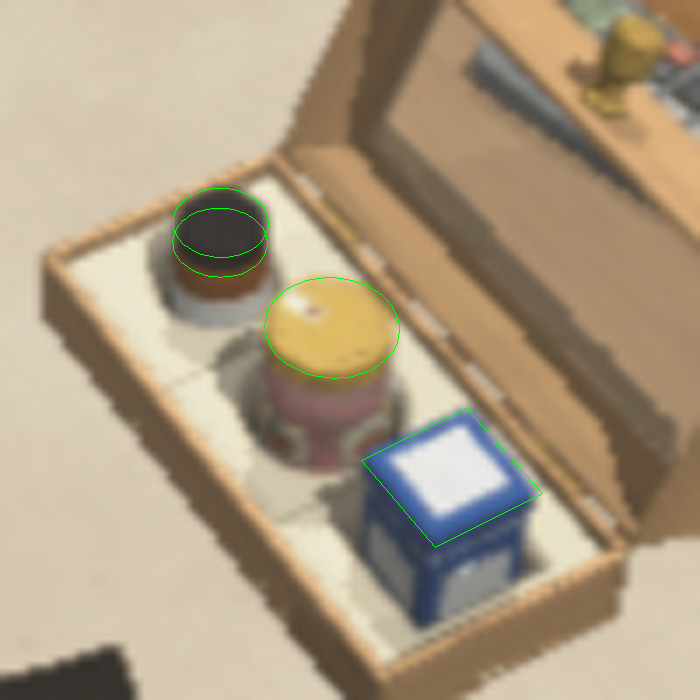

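View pics/t19.png

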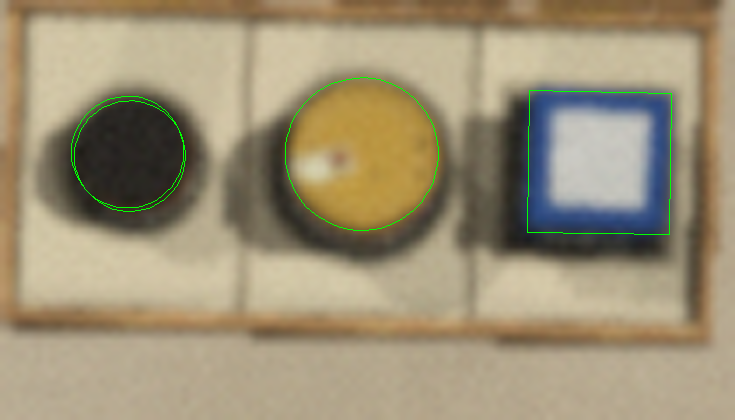

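Run:
```python
from h import *
t=imaging.read_camera('top'); print(ray(t,165+655/2.3,100+145/2.3,.094)); st()
order.job_done()
```

```text
[ 0.60450892 -0.35440471  0.094     ]
t 50.21 gap 0.0601 tcp [0.4001 0.1    0.2999] F [-0.4  0.  -0.3]
the job is handed in; nothing more can be done
```

I finished the job and handed it in at about 50 s. The lid is swung back on its stop and staying open. The empty jar is upright on the tray. The jam jar, honey jar and biscuit tin are in the large round, small round and square wells.

- **Seating:** outlines drawn for fully seated items matched all three in the side and top pictures, to within about 2 mm. The jam jar and tin touched bottom within 1 mm of the expected height. The honey jar met resistance about 3 mm early, so I let it drop the rest. Its cap then sat at the fully-down height.
- **Empty jar:** measured at about (0.605, −0.354), about 3 mm from the tray centre I measured.
- **Jam jar grip:** the gripper closed to 58 mm instead of the expected 62 mm, probably on the shoulder or cap. This caused no trouble.
- **Left alone:** the order pad and green look-alike appear unmoved in the last pictures. I saw only part of the card reader and did not check the bell at the end, but the arm never worked close to either.

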